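Slide the spacer row home in the glue-up jig

TASK

With the fingertips, push the last of the four wooden spacer blocks so that the whole row slides along the aluminium rail as one closed train, until the first block is fully home against the red end stop and no gaps are left. Do not lift any block or let the row come apart on the way, leave the spray can, the cup and the sanding block where they stand, and take the hand away when done.

Things in the scene. Friction and masses are not known exactly. Their poses are not given: they have to be found in the camera images.
- jig: glue-up jig fixed to the bench: plywood board 360 x 140 x 18 mm with an aluminium U channel (the rail) and a red end stop. Origin: centre of the board's underside, on the bench; x runs along the rail's middle to the stop, z up. Channel floor 21 mm above the bench, 42 mm wide inside; walls 3 mm thick, 12 mm above that floor. Rail from x = -170 (open end) to +140 mm (stop). May point left, right or away
- stop_face (a point): middle of the face of the rigid red end stop that the row must meet, at x = +140 mm on the jig, 41 mm above the bench; the stop is 34 mm thick, 70 mm wide, its top 70 mm above the bench. Its x axis points along the rail, into the stop
- block_1: loose hardwood spacer block, 32 mm long along the rail (its x), 39 mm across (its y), 40 mm tall, about 45 g, with a black dot (dowel hole) on top; origin at the centre of its underside; light wood, first of the row, nearest the red stop
- block_2: loose hardwood spacer block, 32 mm long along the rail (its x), 39 mm across (its y), 40 mm tall, about 45 g, with a black dot (dowel hole) on top; origin at the centre of its underside; dark wood, second from the stop
- block_3: loose hardwood spacer block, 32 mm long along the rail (its x), 39 mm across (its y), 40 mm tall, about 45 g, with a black dot (dowel hole) on top; origin at the centre of its underside; light wood, third from the stop
- block_4: loose hardwood spacer block, 32 mm long along the rail (its x), 39 mm across (its y), 40 mm tall, about 45 g, with a black dot (dowel hole) on top; origin at the centre of its underside; dark wood, last of the row, farthest from the stop; behind it the rail is free. The touching row starts 50 to 95 mm short of the stop; 2 N or less slides it
- spray_can: bystander: upright spray can with a white cap, 52 mm across, 150 mm tall, origin at the centre of its underside, a little beyond the stop
- red_cup: bystander: red plastic cup, 68 mm across the rim, 60 mm tall, origin at the centre of its underside, beside the jig
- sanding_block: bystander: dark rubber sanding block 90 x 50 x 30 mm, origin at the centre of its underside, beside the jig
There are look-alikes about, which are no part of the job. Leave any blue look-alike of the block_3 alone.

How it is judged:
By the outcome, as a careful person would: the job done as asked, in the order asked, and still so for the second after the job is handed in, with the robot touching nothing.
It also fails if it takes over 38 s, if anything falls off the work surface, if the arm or the gripper's body presses on something with over 40 N, if the wrist force passes 120 N, or if a joint passes its speed limit or range.

ROBOT

A 7-joint arm with a two-finger parallel gripper is mounted at the origin on the work surface. World frame = base frame: x ahead of the robot, y to its left, z up, the work surface at z = 0. Lengths are in m, angles in rad, forces in N, time in s.
With the tool pointing down it reaches from about 0.4 to 0.85 m from the base axis. Payload 4.5 kg.
Tool frame: the origin (TCP) lies on the centre line of the jaws, within the pads' length; the fingertips stand r.tips_ahead ahead of it and the grasp point (between the pads) is the TCP (r.tips_ahead is the distance from the TCP to the fingertips, in m); z points along the fingers, y is the direction in which the jaws open and shut (so a half turn about z gives the same grasp; the last joint's range is limited). The gripper opens to 88 mm and grips with 3 to 60 N. Pads are 18 mm wide; open, the fingers measure 123 mm over their backs; the gripper's body (75 mm by 187 mm) begins 45 mm behind the grasp point.
Start: joints at [1.348, 0.689, -0.195, 1.565, 0.157, 0.902, -0.215], TCP at [0.159, -0.605, 0.258] pointing down, gripper open.
Joint ranges: [-3.01, 3.01], [-0.46, 2.08], [-1.47, 1.51], [0.13, 2.56], [-1, 4.14], [0.04, 2.09], [-2.66, 2.66]. Speed limits (rad/s): [2.57, 2.57, 3.14, 3.14, 3.14, 3.14, 3.14].

INTERFACE

Orientations are given as a unit quaternion [x, y, z, w].
In Python, from plant import r gives the robot as it stands.
- The arm moves only by the shell command python3 -m inch 'ROWS' [FORCE]. ROWS is JSON, a list of rows, each a list of 5 numbers: the shift along the world's x, y, z in units of 25 mm (1.0 is 25 mm), then the turn about the world's z in units of 6 degrees (1.0 is 6 degrees), then the finger opening in mm, from 0 to 88.1. A call has 1 to 5 rows; each row shifts and turns the commanded pose from where the row before left it; what a row does not reach is not made up. A row lasts 1/10 s, in which the tool goes at most 50 mm and 8.59 degrees, less where a joint would pass 70% of its speed; a pose out of reach is approached as far as the arm can. A call is refused whole if a number of a shift passes 1 or a number of a turn 1, either way. A call with a gripper value outside its range is refused whole. The fingers move at their own pace and stop on an object; FORCE is the grip in N (left out, the last holds). Time passes only in rows, so rows that do not move let the fingers close. It gives the time, the measured TCP pose, the force and the opening at its end, in the units of the state.
- r.get_state(): the state, without advancing time (a new reading comes with each control period).
- r.snapshot(name): name is "scene" or "top" or "wrist"; returns a dict with "pixels" (384x512x3 uint8, red, green, blue), "range_z" (384x512 float32, m along the optical axis (not along the pixel's ray), 0 where there is no reading), "K" (3x3 intrinsics, pixels), "position" and "attitude" of the camera in the world. Camera axes: x right, y up, looking along -z (the intrinsics and any distortion apply to the point x, -y, -z); pixel columns grow to the right and rows downward; lengths in m; the calibration is good to about 2 mm. A picture is of the moment at which its call begins.
- r.finish_job(): hands the job in, once; it reports no verdict.
The state is a dict: "clock": time; "q": joint angles; "qd": joint speeds; "joint_torque": joint torques, N m; "tool_pos": TCP position; "eef_rot": TCP orientation; "contact_force": force on the tool from outside, world axes, zero at the start; "moment": the same for the moment, N m; "opening": opening from 0.0 (shut) to 1.0 (fully open).
Only numpy, scipy, OpenCV 4.12 (cv2) and the standard library are available. Lean on these libraries where they do the work, as an engineer would, in place of code of your own. Each camera call takes 0.05 s, during which the arm holds its last target. There are 200 camera calls.

## Working session

There is one attempt and no reset: what is moved stays moved. The work goes in short steps, Python scripts to look and compute and a shell command to move; the robot and the scene stay as the last step left them, time stands still between calls to the robot, and variables do not carry over. Pictures are saved under pics/ and viewed, about 8 in all and at most 12, crops included, and the job is handed in when it is done.

```bash
mkdir -p pics; ls; cat > h.py <<'E'
import numpy as np, cv2
from plant import r
from scipy.spatial.transform import Rotation as R
def snap(n,f):
    s=r.snapshot(n); cv2.imwrite(f'pics/{f}.png',cv2.cvtColor(s['pixels'],cv2.COLOR_RGB2BGR)); np.savez(f'pics/{f}.npz',**{k:v for k,v in s.items() if not isinstance(v,str)}); return s
def rot(a):
    a=np.array(a); return a if a.shape==(3,3) else R.from_quat(a).as_matrix()
def cloud(s):
    d=s['range_z']; K=s['K']; v,u=np.mgrid[:d.shape[0],:d.shape[1]]
    p=np.stack([(u-K[0,2])/K[0,0]*d,-(v-K[1,2])/K[1,1]*d,-d],-1)
    return p@rot(s['attitude']).T+np.array(s['position'])
E
python3 - <<'E'
from h import *
s=snap('top','top1'); print([ (k,np.shape(v)) for k,v in s.items()]); print(s['K'],s['position'],s['attitude'])
snap('scene','scene1'); print(r.tips_ahead); print(r.get_state())
E
```

```text
pics
[('pixels', (384, 512, 3)), ('range_z', (384, 512)), ('K', (3, 3)), ('position', (3,)), ('attitude', (4,))]
[[383.99649611   0.         260.11388373]
 [  0.         383.99649611 188.37832325]
 [  0.           0.           1.        ]] [0.52266612 0.03201793 0.86464975] [-0.0200282   0.02842943  0.71280349 -0.70050112]
0.019
{'clock': 0.1, 'q': array([ 1.34779468,  0.6898921 , -0.19449526,  1.56623158,  0.15731114,
        0.90252277, -0.21511194]), 'qd': array([ 3.29732952e-03, -2.97960236e-03,  5.46262267e-05, -3.87366194e-03,
       -1.52835006e-03,  1.62030340e-03,  1.87912167e-03]), 'joint_torque': array([-3.10972253e-03, -5.28502572e+01, -1.27126280e+00, -1.53837132e+01,
       -5.25449077e-02,  1.97490561e-03,  3.81089865e-05]), 'tool_pos': array([ 0.15854879, -0.60399785,  0.25699684]), 'eef_rot': array([ 9.91764320e-01,  1.28073581e-01, -1.80258582e-04, -8.12008790e-04]), 'contact_force': array([-0.16077298,  0.19071083,  0.44371547]), 'moment': array([ 0.03122701,  0.01511595, -0.00714959]), 'opening': 1.0034201316476203}
```

View pics/top1.png

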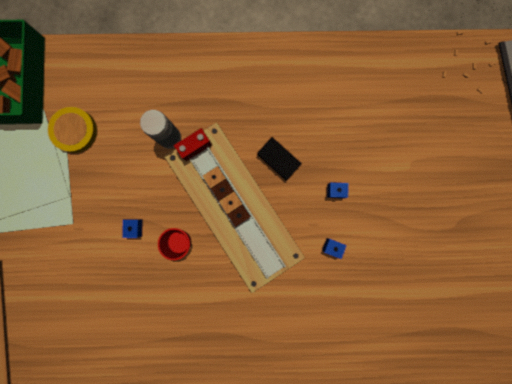

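View pics/scene1.png

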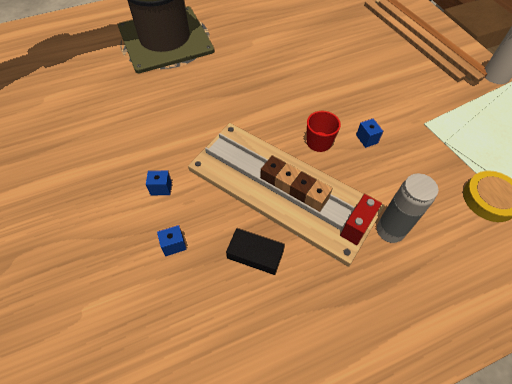

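The top view shows the jig running from its open end (270,272) to the red stop (193,145). The row lies on the rail: light (213,178), dark (222,190), light (230,203), dark (239,216). The blue cubes at (132,229), (338,190) and (334,249) are look-alikes off the jig. Block_4 is the dark one at (239,216), because it is last in the row and the rail behind it is free.

```bash
cat >> h.py <<'E'
def load(f): return dict(np.load(f'pics/{f}.npz'))
def rect(p,m): 
    q=p[m][:,:2]; (c,wh,a)=cv2.minAreaRect((q*1000).astype(np.float32)); return np.round(c,1),np.round(wh,1),round(a,2),int(m.sum())
E
python3 - <<'E'
from h import *
s=load('top1'); p=cloud(s); z=p[...,2]
v,u=np.mgrid[:384,:512]; reg=(u>160)&(u<305)&(v>120)&(v<295)
hsv=cv2.cvtColor(s['pixels'],cv2.COLOR_RGB2HSV)
print('board',rect(p,reg&(z>.012)&(z<.024)&(abs(u-275)>0)))
blk=reg&(z>.054)&(z<.066)&(u>200)&(v>165)&(u<252)&(v<230)
print('row',rect(p,blk),z[blk].mean())
st=reg&(z>.062)&(z<.08)&(s['pixels'][...,0]>90)&(s['pixels'][...,1]<50)
print('stop',rect(p,st),z[st].mean())
# row axis by board: hull corner approach
for n,(a,b) in dict(b1=(213,178),b4=(239,216),open=(270,272),stop=(193,145),can=(152,122),cup=(175,245),sand=(279,159)).items(): print(n,p[b,a].round(4))
i=cv2.resize(s['pixels'][115:300,150:310],None,fx=3.2,fy=3.2,interpolation=cv2.INTER_CUBIC); cv2.imwrite('pics/crop1.png',i[...,::-1])
E
```

```text
board (array([538.4,  99.5]), array([384.2, 288.5]), 12.5, 8208)
row (array([563.2,  93.2]), array([128.8,  39. ]), 32.17, 1136) 0.05934539623519854
stop (array([589.1, 181.5]), array([ 67.7, 244.4]), 79.17, 420) 0.06813445293758413
b1 [0.6012 0.1204 0.0614]
b4 [0.5207 0.0672 0.0584]
open [0.3983 0.0033 0.0211]
stop [0.6709 0.1611 0.0665]
can [0.7007 0.2247 0.1484]
cup [0.459  0.2123 0.004 ]
sand [ 0.6441 -0.0211  0.0274]
```

View pics/crop1.png

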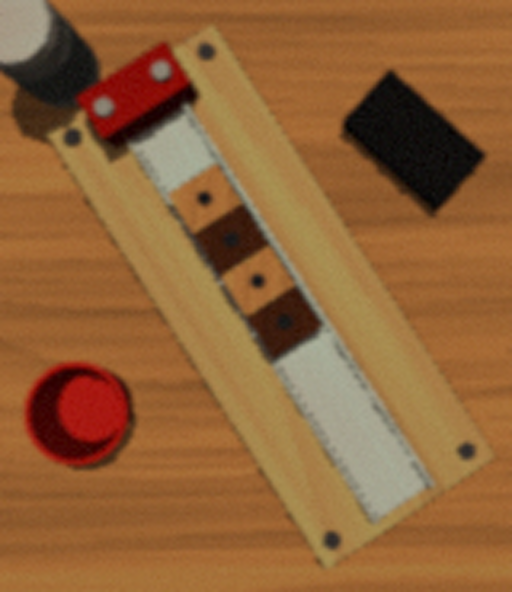

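The crop confirms the row on the rail: light, dark, light and dark, with block_4 the dark one at crop (285,322). The rail behind it is free and the blue cubes are all elsewhere. Next I compute the rail axis and the approach.

```bash
python3 - <<'E'
from h import *
s=load('top1'); p=cloud(s); K=s['K']; A=rot(s['attitude']); o=s['position']
def at(u,v,h):
    d=A@np.array([(u-K[0,2])/K[0,0],-(v-K[1,2])/K[1,1],-1]); return o+d*(h-o[2])/d[2]
c=lambda x,y,h: at(150+(x+.5)/3.2-.5,115+(y+.5)/3.2-.5,h)[:2]
L1,L0,R1,R0=[c(*a,.018) for a in((72,137),(332,540),(206,51),(467,451))]
print('screws',L1,L0,R1,R0)
d=(L1-L0+R1-R0); th=np.arctan2(d[1],d[0]); e=np.array([np.cos(th),np.sin(th)]); n=np.array([-e[1],e[0]])
ctr=(L1+L0+R1+R0)/4; print('heading',np.degrees(th),'ctr',ctr)
for k,(x,y) in dict(b1=(204,198),b2=(230,239),b3=(257,281),b4=(285,322)).items():
    q=c(x,y,.061); print(k,q,(q-ctr)@e*1000,(q-ctr)@n*1000)
for k,(x,y) in dict(s1=(103,106),s2=(161,70)).items():
    q=c(x,y,.07)-ctr; print(k,q@e*1000,q@n*1000)
x=(p[...,:2]-ctr)@e;y=(p[...,:2]-ctr)@n;z=p[...,2]
m=(abs(y)<.012)&(z>.05)&(z<.066)&(abs(x)<.13); print('row x',np.percentile(x[m],[1,99]))
m=(abs(y)<.03)&(z>.063)&(z<.078)&(x>.1)&(x<.2); print('stop x',np.percentile(x[m],[1,99]),y[m].mean())
b4=(c(285,322,.061)-ctr)@e-.016; g=ctr+e*(b4-.040); print('row end',b4,ctr+e*b4,'pre-push TCP',g,'unit',e,'final contact',ctr+e*.012)
st=r.get_state(); print('delta units',(g-st['tool_pos'][:2])/.025)
E
```

```text
screws [0.65268933 0.21517363] [0.37402033 0.03969093] [0.71160829 0.12190283] [ 0.43211491 -0.05350226]
heading 32.155449717662535 ctr [0.54260821 0.08081628]
b1 [0.60435139 0.11958339] 72.90477615425168 -0.04032612435834543
b2 [0.57710332 0.10283987] 40.92516028335161 0.2864052534667302
b3 [0.54930222 0.08552027] 8.170744816841173 0.4197590838461263
b4 [0.52225609 0.06761245] -24.25757611300517 -0.3466934804370285
s1 158.17284974466176 22.135228617671483
s2 157.6051903165809 -22.25727544244907
row x [-0.03917139  0.0868385 ]
stop x [0.13963274 0.19370337] 0.0009319805736157386
row end -0.04025757611300517 [0.50852586 0.05939047] pre-push TCP [0.47466157 0.03810174] unit [0.84660725 0.53221816] final contact [0.5527675 0.0872029]
delta units [12.64451126 25.68398361]
```

Rail heading is 32.2°. The gap to the stop is about 51 mm, and block_4's rear face is at jig x ≈ -40 mm. I'll travel with the fingers shut and the jaw line across the rail.

```bash
python3 -m inch '[[0.8,0.8,0,0.6,0],[1,1,0,0.6,0],[1,1,0,0.6,0],[1,1,0,0.6,0],[1,1,0,0.5,0]]' 10
python3 -m inch '[[1,1,0,0,0],[1,1,0,0,0],[1,1,0,0,0],[1,1,0,0,0],[1,1,0,0,0]]'
python3 -m inch '[[1,1,0,0,0],[1,1,0,0,0],[0.8,1,0,0,0],[0,1,0,0,0],[0,1,0,0,0]]'
python3 -m inch '[[0,1,0,0,0],[0,1,0,0,0],[0,1,0,0,0],[0,1,0,0,0],[0,1,0,0,0]]'
python3 -m inch '[[0,1,0,0,0],[0,1,-0.5,0,0],[0,1,-0.5,0,0],[0,1,-0.5,0,0],[0,1,-0.5,0,0]]'
python3 -m inch '[[0,0.9,-0.5,0,0],[0,0,-0.5,0,0],[0,0,0,0,0],[0,0,0,0,0]]'
```

```text
clock: 0.6
tool_pos: [0.2794, -0.4832, 0.2574]
eef_rot: [0.961, 0.278, -0.0, -0.0]
contact_force: [0.2, -1.1, 0.7]
opening: 0.571
clock: 1.1
tool_pos: [0.4044, -0.3583, 0.2575]
eef_rot: [0.961, 0.277, -0.0, -0.0]
contact_force: [0.4, -1.2, -0.4]
opening: 0.117
clock: 1.6
tool_pos: [0.4741, -0.2331, 0.2573]
eef_rot: [0.961, 0.277, -0.0, -0.0]
contact_force: [0.4, -0.3, -0.2]
opening: 0.009
clock: 2.1
tool_pos: [0.4735, -0.1085, 0.2575]
eef_rot: [0.961, 0.277, -0.0, -0.0]
contact_force: [-0.0, 0.3, 0.2]
opening: 0.009
clock: 2.6
tool_pos: [0.4736, 0.0164, 0.2071]
eef_rot: [0.961, 0.277, -0.0, 0.0]
contact_force: [0.4, 0.0, -0.5]
opening: 0.006
clock: 3.0
tool_pos: [0.4736, 0.0375, 0.1827]
eef_rot: [0.961, 0.276, -0.0, 0.0]
contact_force: [-0.2, 0.1, -0.2]
opening: 0.004
```

```bash
python3 -m inch '[[0,0,-1,0,0],[0,0,-1,0,0],[0,0,-1,0,0],[0,0,-0.8,0,0],[0,0,-0.7,0,0]]'
python3 -m inch '[[0,0,-0.3,0,0],[0,0,-0.2,0,0],[0,0,0,0,0]]'
python3 - <<'E'
from h import *
a=snap('scene','s2')['pixels'][100:280,170:400]; cv2.imwrite('pics/c2.png',cv2.resize(a,None,fx=3,fy=3,interpolation=cv2.INTER_CUBIC)[...,::-1])
E
```

```text
clock: 3.5
tool_pos: [0.4743, 0.0371, 0.0699]
eef_rot: [0.961, 0.276, 0.0, 0.0]
contact_force: [-1.0, 0.2, -0.4]
opening: 0.002
clock: 3.8
tool_pos: [0.474, 0.0377, 0.0579]
eef_rot: [0.961, 0.276, 0.0, 0.0]
contact_force: [-0.7, -0.3, -0.1]
opening: 0.009
```

View pics/c2.png

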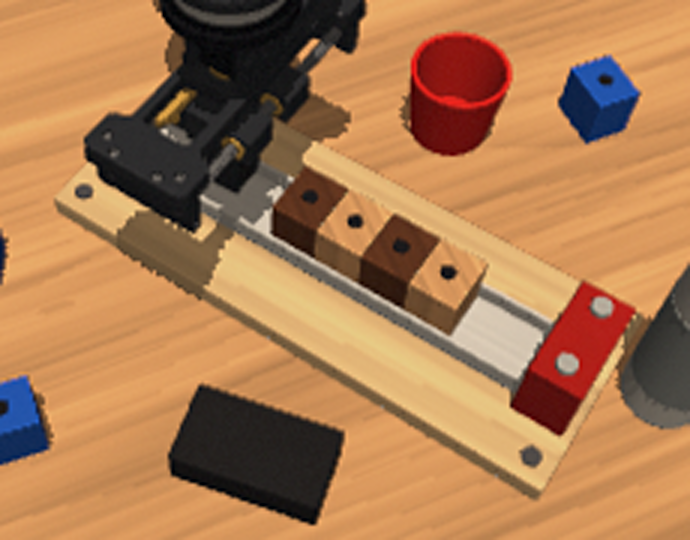

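The fingertips (crop ≈ 250,180) are behind block_4, clear above the rail, and the row is still closed. I'll approach, then push slowly.

```bash
python3 -m inch '[[0.17,0.107,-0.06,0,0],[0.17,0.107,0,0,0],[0.17,0.107,0,0,0],[0.17,0.107,0,0,0],[0.085,0.053,0,0,0]]'
python3 -m inch '[[0.085,0.053,0,0,0],[0.085,0.053,0,0,0],[0.085,0.053,0,0,0],[0.085,0.053,0,0,0],[0.085,0.053,0,0,0]]'
python3 -m inch '[[0.085,0.053,0,0,0],[0.085,0.053,0,0,0],[0.085,0.053,0,0,0],[0.085,0.053,0,0,0],[0.085,0.053,0,0,0]]'
```

```text
clock: 4.35
tool_pos: [0.4937, 0.0506, 0.0564]
eef_rot: [0.961, 0.277, 0.001, -0.0]
contact_force: [0.8, -0.2, 0.5]
opening: 0.01
clock: 4.85
tool_pos: [0.5023, 0.0559, 0.0562]
eef_rot: [0.961, 0.276, -0.002, 0.0]
contact_force: [-2.6, -1.5, 2.6]
opening: 0.003
clock: 5.35
tool_pos: [0.5145, 0.0635, 0.0562]
eef_rot: [0.961, 0.277, 0.0, -0.0]
contact_force: [-0.7, -0.3, -0.4]
opening: 0.003
```

```bash
python3 -m inch '[[0.085,0.053,0,0,0],[0.085,0.053,0,0,0],[0.085,0.053,0,0,0],[0.085,0.053,0,0,0],[0.085,0.053,0,0,0]]'
python3 -m inch '[[0.085,0.053,0,0,0],[0.085,0.053,0,0,0],[0.085,0.053,0,0,0],[0.085,0.053,0,0,0],[0.085,0.053,0,0,0]]'
python3 - <<'E'
from h import *
a=snap('scene','s3')['pixels'][100:280,170:400]; cv2.imwrite('pics/c3.png',cv2.resize(a,None,fx=3,fy=3,interpolation=cv2.INTER_CUBIC)[...,::-1])
E
```

```text
clock: 5.85
tool_pos: [0.525, 0.07, 0.0563]
eef_rot: [0.961, 0.277, 0.0, 0.0]
contact_force: [-1.0, -0.2, 0.7]
opening: 0.007
clock: 6.35
tool_pos: [0.5355, 0.0766, 0.0562]
eef_rot: [0.961, 0.277, -0.0, 0.0]
contact_force: [-0.9, -0.1, -2.0]
opening: 0.007
```

View pics/c3.png

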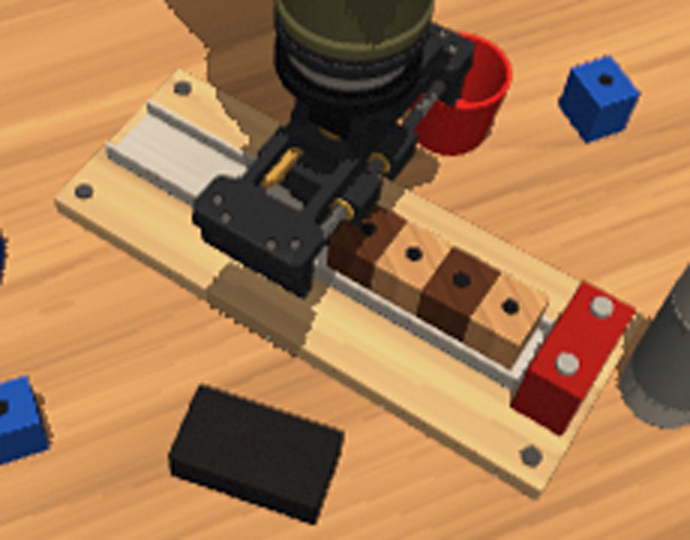

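The row is closed and sliding as one. About 12–15 mm is left between block_1 (crop 510,305) and the stop. I'll continue, slowing near contact.

```bash
python3 -m inch '[[0.085,0.053,0,0,0],[0.085,0.053,0,0,0],[0.07,0.044,0,0,0],[0.05,0.032,0,0,0]]'
python3 -m inch '[[0.034,0.021,0,0,0],[0.034,0.021,0,0,0]]'
python3 -m inch '[[0.034,0.021,0,0,0],[0.034,0.021,0,0,0]]'
python3 -m inch '[[0.034,0.021,0,0,0]]'
```

```text
clock: 6.8
tool_pos: [0.5429, 0.0812, 0.0563]
eef_rot: [0.961, 0.277, 0.0, 0.0]
contact_force: [-2.4, -1.3, 0.9]
opening: 0.007
clock: 7.0
tool_pos: [0.544, 0.0818, 0.0563]
eef_rot: [0.961, 0.277, -0.0, 0.0]
contact_force: [-2.5, -1.6, 1.1]
opening: 0.003
clock: 7.2
tool_pos: [0.5444, 0.0821, 0.0562]
eef_rot: [0.961, 0.276, -0.002, 0.0]
contact_force: [-5.5, -4.0, 5.1]
opening: 0.003
clock: 7.3
tool_pos: [0.5444, 0.0821, 0.0561]
eef_rot: [0.961, 0.276, -0.003, 0.001]
contact_force: [-8.0, -4.5, 6.6]
opening: 0.007
```

Motion has stopped and the force is rising (about 9 N), which fits the row meeting the stop. One more nudge, then I'll look.

```bash
python3 -m inch '[[0.03,0.019,0,0,0],[0,0,0,0,0]]'
python3 - <<'E'
from h import *
a=snap('scene','s4')['pixels'][150:270,270:400]; cv2.imwrite('pics/c4.png',cv2.resize(a,None,fx=5,fy=5,interpolation=cv2.INTER_CUBIC)[...,::-1])
E
```

```text
clock: 7.5
tool_pos: [0.5444, 0.0821, 0.0561]
eef_rot: [0.961, 0.276, -0.004, 0.001]
contact_force: [-7.6, -4.3, 6.7]
opening: 0.006
```

View pics/c4.png

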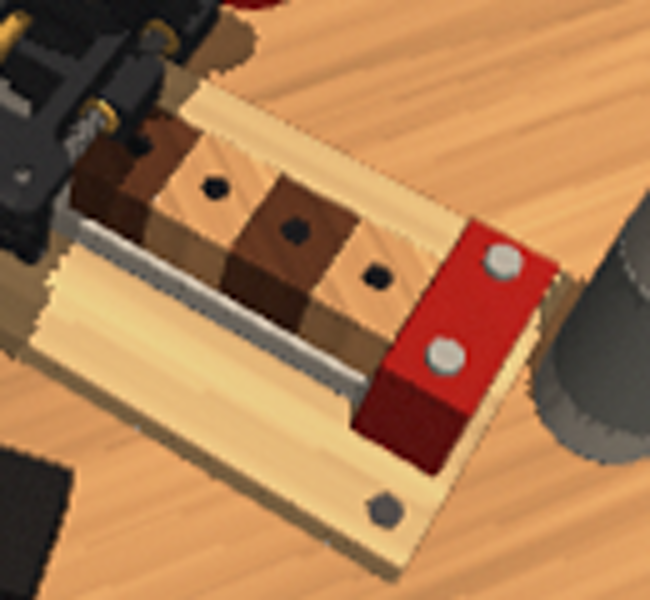

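Block_1 touches the red face (crop ≈ 400,330) and there are no gaps. I'll back straight off along the rail, then go up.

```bash
python3 -m inch '[[-0.1,-0.063,0,0,0],[-0.17,-0.107,0,0,0],[-0.34,-0.213,0,0,0],[-0.34,-0.213,0,0,0],[-0.34,-0.213,0,0,0]]'
python3 -m inch '[[-0.3,-0.2,0.4,0,0],[0,0,0.8,0,0],[0,0,1,0,0],[0,0,1,0,0],[0,0,1,0,0]]'
python3 -m inch '[[-0.4,-1,1,0,0],[-0.4,-1,1,0,0],[0,-1,0.5,0,0],[0,-1,0,0,0],[0,-1,0,0,0]]'
python3 -m inch '[[0,-1,0,0,0],[0,-1,0,0,0],[0,-1,0,0,0],[0,0,0,0,0],[0,0,0,0,0]]'
python3 - <<'E'
from h import *
s=snap('top','t5'); p=cloud(s); p0=cloud(load('top1'))
a=s['pixels'][105:300,120:310]; cv2.imwrite('pics/c5.png',cv2.resize(a,None,fx=3,fy=3,interpolation=cv2.INTER_CUBIC)[...,::-1])
ctr=np.array([.54261,.08082]);th=np.radians(32.155);e=np.array([np.cos(th),np.sin(th)]);n=np.array([-e[1],e[0]])
x=(p[...,:2]-ctr)@e;y=(p[...,:2]-ctr)@n;z=p[...,2]
m=(abs(y)<.012)&(z>.05)&(z<.066)&(x<.139)&(x>-.13); print('row x',np.percentile(x[m],[1,99]),'z',np.percentile(z[m],[1,99]))
for k,(u0,u1,v0,v1) in dict(can=(138,170,108,138),cup=(155,195,225,265),sand=(255,303,135,183)).items():
    q=np.abs(s['pixels'][v0:v1,u0:u1].astype(int)-load('top1')['pixels'][v0:v1,u0:u1]).mean(); print(k,'mean pixel change',q)
E
```

```text
clock: 8.05
tool_pos: [0.5148, 0.0635, 0.0563]
eef_rot: [0.961, 0.277, 0.0, 0.0]
contact_force: [0.1, -0.2, -0.0]
opening: 0.005
clock: 8.55
tool_pos: [0.5074, 0.0585, 0.1628]
eef_rot: [0.961, 0.277, 0.0, 0.0]
contact_force: [0.7, 0.0, -0.7]
opening: 0.007
clock: 9.05
tool_pos: [0.4875, -0.0674, 0.225]
eef_rot: [0.961, 0.277, 0.001, 0.001]
contact_force: [-0.2, -0.5, -0.2]
opening: 0.004
clock: 9.55
tool_pos: [0.4874, -0.1411, 0.2241]
eef_rot: [0.961, 0.276, 0.0, -0.0]
contact_force: [-0.5, 0.5, 0.7]
opening: 0.004
row x [0.01246506 0.13736552] z [0.05596651 0.06247803]
can mean pixel change 19.726041666666667
cup mean pixel change 13.211458333333333
sand mean pixel change 11.547453703703704
```

View pics/c5.png

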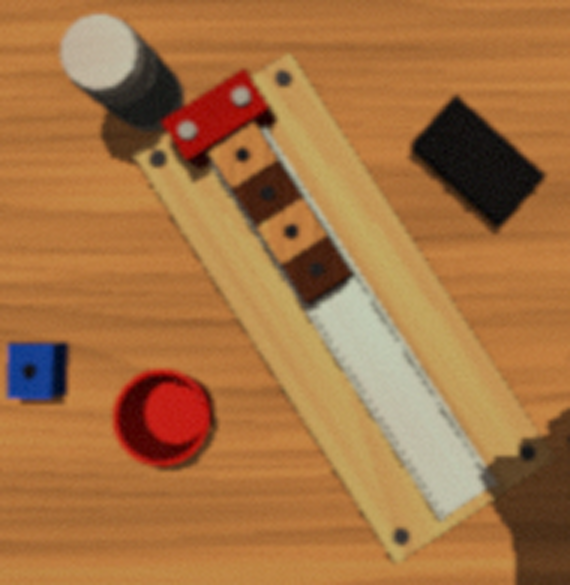

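The row is closed and home: its rear edge is at jig x ≈ +12 mm, where 140 − 128 = 12 is expected. The cup, can and sanding block are at their earlier pixels. Their mean pixel change looks high, so I'll compare it with an untouched control region and hand in.

```bash
python3 - <<'E'
from h import *
g=[cv2.cvtColor(load(f)['pixels'],cv2.COLOR_RGB2GRAY).astype(np.float32) for f in('top1','t5')]
for k,(u0,u1,v0,v1) in dict(can=(136,186,104,154),cup=(150,200,220,270),sand=(252,307,132,186),ctrl_box=(20,110,60,150)).items():
    A,B=[x[v0:v1,u0:u1] for x in g]; print(k,'shift px',np.round(cv2.phaseCorrelate(A.copy(),B.copy())[0],2),'mean',A.mean(),B.mean())
r.finish_job()
E
```

```text
can shift px [0.06 0.05] mean 96.0108 112.8768
cup shift px [-0.02  0.08] mean 86.452 101.8012
sand shift px [0.03 0.09] mean 74.650505 88.29966
ctrl_box shift px [ 0.07 -0.01] mean 95.735306 112.418274
the job is handed in; nothing more can be done
```

I pushed block_4 with the closed fingertips so the four blocks slid about 51 mm as one closed train until block_1 met the red stop. I then backed the hand off along the rail, raised it clear and handed the job in at about 9.6 s on the robot's clock.

- **Row home:** The tool stopped moving as the push force rose to about 9 N. The last pictures show no gaps. The depth reading puts the row's rear edge at jig x = 12.5 mm, where 12 mm is expected, and the block tops are still at normal height.
- **Upward force:** At the stop the tool also felt about 6.7 N upward while the row was pressed home. The pictures show no block lifted.
- **Bystanders:** The raw pixel comparison of the spray can, cup and sanding block did not match. The whole image had become brighter, the fixed control area included. Their measured shift is under 0.1 px, so they did not move.

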